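Seat a turned shaft in the length gauge and close the jaw on it

ROBOT

A 7-joint arm with a two-finger parallel gripper is mounted at the origin on the work surface; the furniture and walls round the work are solid. World frame = base frame: x ahead of the robot, y to its left, z up, the work surface at z = 0. Lengths are in m, angles in rad, forces in N, time in s.
With the tool pointing down it reaches from about 0.4 to 0.875 m from the base axis. Payload 19.3 kg.
Tool frame: the origin (TCP) lies on the centre line of the jaws, within the pads' length; the fingertips stand 14 mm ahead of it and the grasp point (between the pads) lies 5 mm behind it (bot.tip_extent is the distance from the TCP to the fingertips, in m); z points along the fingers, y is the line along which they close (so a half turn about z gives the same grasp; the last joint's range is limited). The gripper opens to 85 mm and grips with 20 to 120 N. Pads are 22 mm wide; open, the fingers measure 114 mm over their backs; the gripper's body (76 mm by 85 mm) begins 54 mm behind the grasp point. The pads swing forward as they close: fully open they stand 13 mm farther back than shut.
Start: joints at [-1.179, 0.521, -0.036, 1.599, 0.021, 1.021, -0.113], TCP at [0.278, 0.56, 0.245] pointing down, gripper open.
Joint ranges: [-2.91, 2.91], [-0.3, 2.13], [-1.5, 1.42], [0.17, 2.43], [-1.26, 4.41], [0.16, 1.93], [-2.52, 2.52]. Speed limits (rad/s): [1.89, 1.89, 2.39, 2.39, 3.01, 3.01, 3.01].

INTERFACE

Orientations are given as [roll, pitch, yaw] about the fixed x, y, z axes, in that order (R = Rz(yaw) Ry(pitch) Rx(roll)).
In Python, from workcell import monitor, grab_frame, camera_model, bot gives the robot as it stands.
- The arm moves only by the tool move_arm, never from a script. Its argument "moves" is a list of rows, each a list of 4 numbers: the shift along the world's x, y, z in mm, then the turn about the world's z in rad. A call has 1 to 12 rows; each row is the pose to reach, as a shift and turn from the pose commanded when the call began; what a row does not reach only later rows make up. A row lasts 1/8 s, in which the tool goes at most 62.5 mm and 10.7 degrees, less where a joint would pass 70% of its speed; a pose out of reach is approached as far as the arm can. A call with a gripper value outside its range is refused whole. "gripper" is the opening, from 0 (shut) to 1 (fully open), set as the call begins (left out, the last holds). The fingers move at their own pace and stop on an object; "newtons" is the grip in N (left out, the last holds). Time passes only in rows, so rows that repeat a pose let the fingers close. It gives the time, the measured TCP pose, the force, the opening and the grip force at its end, in the units of the state.
- monitor.observe(): the state, without advancing time (a new reading comes with each control period).
- grab_frame(name): name is "scene" or "top"; returns the picture (400x640x3 uint8, blue, green, red); there is no depth.
- camera_model(name): a dict with "vfov" (degrees; the focal length in pixels is half the picture's height over the tangent of half this angle, whatever the lens; pixels are square), "cx", "cy" (the principal point, pixels), "R" (3x3) and "t" (3): a world point X has camera coordinates R X + t. Camera axes: x right, y down, z forward; pixel columns grow to the right and rows downward; lengths in m; the calibration is good to about 2 mm. A picture is of the moment at which its call begins. camera_model takes no time and is no camera call.
- bot.job_done(): hands the job in; it is judged then, once.
The state is a dict: "clock": time; "qpos": joint angles; "qd": joint speeds; "joint_efforts": joint torques, N m; "position": TCP position; "tool_rot": TCP orientation; "force": force on the tool from outside, world axes, zero at the start; "moment": the same for the moment, N m; "grip_width": finger opening in m; "finger_force": force on a finger pad.
Only numpy, scipy, OpenCV 4.12 (cv2) and the standard library are available. Lean on these libraries where they do the work, as an engineer would, in place of code of your own. Each camera call takes 0.05 s, during which the arm holds its last target. There are 200 camera calls.

TASK

Slide the gauge's jaw well back, take the turned steel shaft out of the V-blocks and lower it, without dropping it, into the gauge's two open slots so that both ends sit evenly on the slot bottoms, and let go of it. Then slide the jaw shut on the end of the shaft until the shaft has pressed the spring plunger opposite about half-way in (6 mm), and leave it so. Leave the three loose things beside the work (packing block, reference sphere, pin) alone.

Things in the scene. Friction and masses are not known exactly. Their poses are not given: they have to be found in the camera images.
- shaft: Bright steel turned shaft, 190 mm long, 0.39 kg: thick barrel (24 mm diameter, 70 mm long) in the middle, a thin journal (14 mm diameter, 60 mm long) at each end; both ends alike. Origin: centre of the barrel, on the axis; its y runs along the shaft (x and z turn as it rolls). It starts lying level in two V-blocks, nearer the robot than the gauge, axis 33 mm above the bench.
- shaft_end_a (a point): Centre of the shaft's end face at its own +y, 95 mm from the shaft's origin.
- shaft_end_b (a point): Centre of the shaft's end face at its own -y, 95 mm from the shaft's origin.
- rest: Fixed grey rest plate 70 x 200 x 6 mm with the two V-blocks on it, in which the shaft starts. Origin: on the bench under its middle; y along the shaft. The V-blocks' tops are 41 mm above the bench; the gap between them (82 mm along y) leaves the barrel free to be gripped across from above, with only the plate under it.
- gauge: Length gauge fixed to the bench: grey base plate 84 x 400 x 12 mm with two slotted steel uprights, sliding jaw and tailstock. Origin: on the bench midway between the uprights; z up; y along the gauge from jaw (-y, the robot's right) to tailstock (+y, block 40 mm wide, 66 mm high, from y = 118 mm). With the seated shaft's centre at y = 0 its end is 8 mm short of the plunger.
- slot_a (a point): Middle of the +y upright's slot bottom, gauge (0, 62, 45) mm. Each upright is 10 mm thick along y, 44 mm wide, 77 mm high; its slot is open at the top, 16 mm wide with a flat bottom 45 mm above the bench, and widens at 45 degrees from 66 mm height to a 34 mm mouth. A bottomed journal has its axis 52 mm above the bench.
- slot_b (a point): Middle of the -y upright's slot bottom, gauge (0, -62, 45) mm; same slot as slot_a. The uprights' inner faces are 114 mm apart, so the seated shaft can slide 22 mm either way along y before its barrel meets an upright.
- plunger (a joint): Steel plunger, 14 mm across its flat tip, that sticks out of the tailstock towards the jaw, on the seated shaft's axis. Value: m pressed in towards +y; 0 = fully out (tip at gauge y = 103 mm), 0.012 = fully in. Spring: 1.2 N at the start of its travel, plus 0.6 N per mm.
- jaw (a joint): Sliding jaw on the gauge's rail at -y. Value: m slid back towards -y, 0 to 0.070; its face is at gauge y = -(77 mm + value). Starts between 0 and 0.020, in the shaft's way; above 0.035 is well back. Its friction (9 N) holds it against the spring wherever it is left. With the shaft between, the plunger is half-way in at a jaw value of about 0.004.
- jaw_face (a point): The jaw's contact plate, steel, 30 mm wide, 10 mm thick, top 64 mm above the bench; moves with the jaw. This point: centre of the contact face that looks along +y to the shaft's end, 52 mm above the bench; axes as the gauge's.
- jaw_grip (a point): Middle of the top of the jaw's grip post: dark upright post 18 x 18 mm, top 105 mm above the bench, free on all sides above the 64 mm high jaw plate; it is 45 mm behind (-y of) the jaw's contact face. Moves with the jaw; pinch it from above and slide it.
- packing_block: Loose bystander: plain ground steel block 30 x 45 x 45 mm, to the left of the work. Origin at its underside centre.
- ref_sphere: Loose bystander: ball on a stem with a round foot, 49 mm across, 84 mm high, to the left of the work. Origin at its underside centre.
- pin: Loose bystander: standing steel pin with dark knurled foot, 27 mm across, 52 mm high, to the right of the work. Origin at its underside centre.
Not all that is in view belongs to the job. There is more than one size of the shaft; the job needs the middle-sized.

How it is judged:
On the way, in this order (a step that is already met when the one before it is completed fails the run):
1. the jaw is slid back (value above 0.035) while the shaft still lies in the V-blocks (value of joint jaw above 0.035 m and height (world z) of shaft below 0.045 m), for 0.2 s.
2. the shaft is lifted clear of the V-blocks (height (world z) of shaft above 0.07 m), for 0.1 s.
3. both journals lie on the bottoms of the two slots and the shaft is let go (z of shaft_end_a in the frame of gauge between 0.049 and 0.0548 m and x of shaft_end_a in the frame of gauge between -0.004 and 0.004 m and z of shaft_end_b in the frame of gauge between 0.049 and 0.0548 m and x of shaft_end_b in the frame of gauge between -0.004 and 0.004 m and y of shaft in the frame of gauge between -0.022 and 0.022 m and contact force between the fingers and shaft below 0.2 N), for 0.3 s.
4. the jaw bears on the shaft's end and the plunger is pressed in 3 to 9 mm (z of shaft_end_a in the frame of gauge between 0.049 and 0.0548 m and x of shaft_end_a in the frame of gauge between -0.004 and 0.004 m and z of shaft_end_b in the frame of gauge between 0.049 and 0.0548 m and x of shaft_end_b in the frame of gauge between -0.004 and 0.004 m and y of shaft in the frame of gauge between -0.022 and 0.022 m and y of shaft in the frame of jaw_face below 0.097 m and value of joint plunger between 0.003 and 0.009 m), for 0.2 s.
At the end, for the whole second after the job is handed in: Shaft at rest, let go, in both slots (its centre within 22 mm of midway): each end's axis point 49 to 54.8 mm above the bench (52 = bottomed) and within 4 mm of the slots' middle; jaw face on its end (shaft centre at most 97 mm from it, 95 = touching); plunger pressed in 3 to 9 mm (all of step 4 and contact force between the fingers and shaft below 0.2 N and linear speed of shaft below 0.02 m/s).
It fails at once if the shaft is dropped (moves faster than 0.4 m/s while the fingers do not touch it) (contact force between the fingers and shaft below 0.05 N and linear speed of shaft above 0.4 m/s).
It fails at once if the packing block is shifted more than 30 mm (distance of packing_block from where it was at the start of the episode above 0.03 m).
It fails at once if the reference sphere is shifted more than 30 mm (distance of ref_sphere from where it was at the start of the episode above 0.03 m).
It fails at once if the pin is shifted more than 30 mm (distance of pin from where it was at the start of the episode above 0.03 m).
It also fails if it takes over 61 s, if anything falls off the work surface, if the arm or the gripper's body presses on something with over 40 N, if the wrist force passes 120 N, or if a joint passes its speed limit or range.

## Working session

There is one attempt and no reset: what is moved stays moved. The work goes in short steps, Python scripts to look and compute and a tool call to move; the robot and the scene stay as the last step left them, time stands still between calls to the robot, and variables do not carry over. Pictures are saved under pics/ and viewed, at most 10 in all, crops included, and the job is handed in when it is done.

Besides the shell and the picture viewer there is one more tool, called after "Emit:" as name([rows], argument=value, ...), one row to a line, values as JSON. move_arm: Moves the arm, as the interface text tells. Its arguments: {"type":"object","properties":{"moves":{"type":"array","items":{"type":"array","items":{"type":"number"}}},"gripper":{"type":"number"},"newtons":{"type":"number"}},"required":["moves"]}

```bash
mkdir -p pics; python3 - <<'E'
from workcell import monitor, grab_frame, camera_model, bot
import cv2
for n in("scene","top"):
    cv2.imwrite(f"pics/{n}0.png",grab_frame(n)); m=camera_model(n); print(n,m)
s=monitor.observe(); print(s["clock"],s["position"],s["tool_rot"],s["grip_width"])
E
```

```text
scene {'vfov': 43.68279898632992, 'cx': 321.21649885329157, 'cy': 198.9026370892234, 'R': array([[ 0.68547517, -0.72809364, -0.00185535],
       [-0.28514557, -0.26610835, -0.9208031 ],
       [ 0.66993716,  0.6317167 , -0.39002334]]), 't': array([-0.33466302,  0.22511009,  1.00155059])}
top {'vfov': 46.0710867493024, 'cx': 327.8132407805599, 'cy': 194.61379084394036, 'R': array([[ 0.02281758, -0.9997165 ,  0.0068027 ],
       [-0.99688083, -0.02326603, -0.07541427],
       [ 0.07555116, -0.00506071, -0.99712908]]), 't': array([-0.02516778,  0.5082629 ,  1.59165433])}
0.1 [0.27839138 0.55923333 0.24480164] [-3.14055639e+00  9.50876882e-05  2.67977999e+00] 0.0852771020575906
```

View pics/scene0.png

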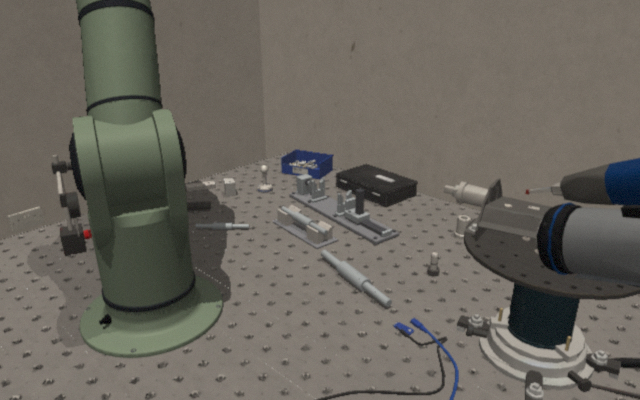

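View pics/top0.png

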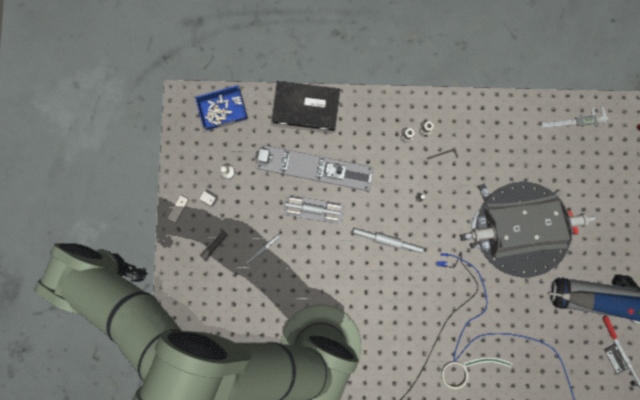

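Three shafts are visible in the top view: a thin one at (265,248), one in the V-blocks at (313,209) and a thick loose one at (388,239). The one at (313,209) is the right one: it is the middle size and lies in the rest. I'll confirm it in enlarged crops.

```bash
python3 - <<'E'
import cv2
a=cv2.imread("pics/top0.png")[140:225,245:385]; b=cv2.imread("pics/scene0.png")[160:250,265:405]
def up(im,x0,y0,k,fn):
    o=cv2.resize(im,None,fx=k,fy=k,interpolation=cv2.INTER_CUBIC)
    o=cv2.convertScaleAbs(o,alpha=1.15)
    for i in range(0,im.shape[1],10):
        cv2.line(o,(int(i*k),0),(int(i*k),6),(0,0,255),1); cv2.putText(o,str(x0+i),(int(i*k),16),0,.35,(0,255,255),1)
    for i in range(0,im.shape[0],10):
        cv2.line(o,(0,int(i*k)),(6,int(i*k)),(0,0,255),1); cv2.putText(o,str(y0+i),(8,int(i*k)+4),0,.35,(0,255,255),1)
    cv2.imwrite(fn,o)
up(a,245,140,5.6,"pics/topc.png"); up(b,265,160,5.6,"pics/scenec.png")
E
```

```text
(no output)
```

View pics/topc.png

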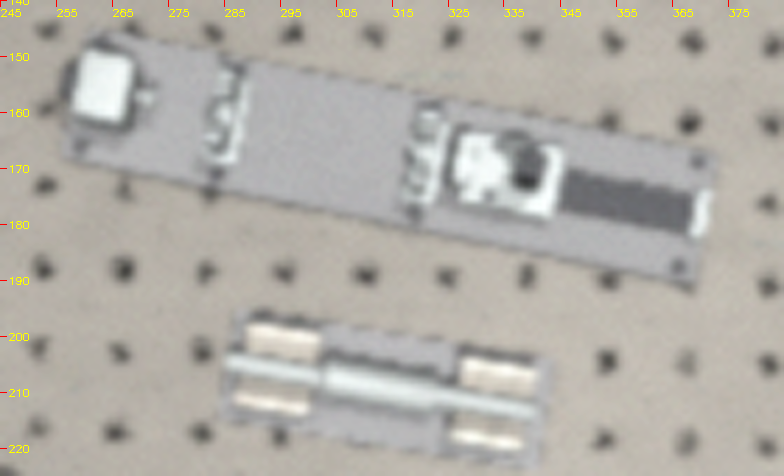

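View pics/scenec.png

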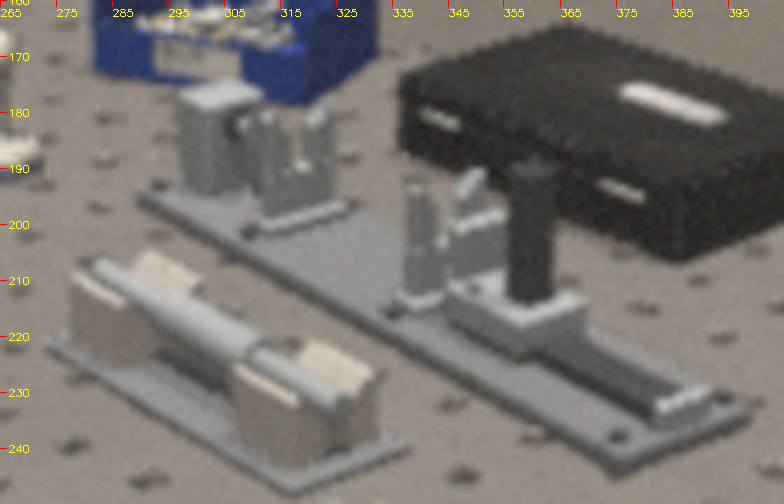

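The crops confirm it: the shaft in the V-blocks is the middle-sized one. Next is a least-squares fit of the gauge and shaft poses to features picked from both crops.

```bash
cat > fit.py <<'E'
import numpy as np
from scipy.optimize import least_squares
from workcell import camera_model
M={n:camera_model(n) for n in("scene","top")}
def proj(n,X):
    m=M[n]; c=m["R"]@X+m["t"]; f=200/np.tan(np.radians(m["vfov"]/2)); return np.array([m["cx"]+f*c[0]/c[2],m["cy"]+f*c[1]/c[2]])
O={"top":(245,140),"scene":(265,160)}
def px(n,u,v): return np.array([O[n][0]+(u+.5)/5.6-.5,O[n][1]+(v+.5)/5.6-.5])
def W(p,l): 
    c,s=np.cos(p[2]),np.sin(p[2]); return np.array([p[0]+c*l[0]-s*l[1],p[1]+s*l[0]+c*l[1],l[2]])
def fit(fn,obs,p0):
    r=lambda p:np.concatenate([proj(n,fn(p,k))-px(n,u,v) for n,k,u,v in obs])
    s=least_squares(r,p0,loss="soft_l1",x_scale=.01); return s.x,r(s.x).reshape(-1,2)
E
python3 - <<'E'
from fit import *
np.set_printoptions(precision=4,suppress=True)
G={"ts":(0,.138,.066),"a-":(-.0195,.062,.077),"a+":(.0195,.062,.077),"b-":(-.0195,-.062,.077),"b+":(.0195,-.062,.077),
"ab-":(-.022,.057,.012),"ab+":(.022,.057,.012)}
def g(p,k):
    if k[0]=="P":
        return W(p,(.042*(1 if k[1]=="+" else -1), p[3]+.2*(1 if k[2]=="+" else -1),.012))
    if k=="post": return W(p,(0,-.122-p[4],.105))
    if k=="postb": return W(p,(0,-.122-p[4],.064))
    return W(p,G[k])
obs=[("top","P++",110,32),("top","P-+",62,155),("top","P+-",712,157),("top","P--",690,288),
("top","ts",105,86),("top","a+",230,75),("top","a-",224,158),("top","b+",432,120),("top","b-",421,193),("top","post",515,147),
("scene","P-+",140,197),("scene","P--",619,460),("scene","P+-",750,406),("scene","ts",221,95),("scene","a-",268,118),("scene","a+",320,110),("scene","b-",415,188),("scene","b+",472,178),("scene","ab-",265,228),("scene","ab+",345,207),("scene","post",532,165),("scene","postb",526,292)]
p,r=fit(g,obs,[.65,.05,-.2,-.03,.01]); print(p)
for o,e in zip(obs,r): print(o[:2],e)
S={"a":.095,"b":-.095,"ba":.035,"bb":-.035}
def s(p,k): return W(p,(0,S[k],p[3]))
obs=[("top","a",228,361),("top","b",537,411),("scene","a",103,266),("scene","b",345,402)]
p,r=fit(s,obs,[.5,.03,-.2,.033]); print(p); print(r)
def rr(p,k): return W(p,(.035*(1 if k[0]=="+" else -1),.1*(1 if k[1]=="+" else -1),.006))
obs=[("top","++",238,313),("top","+-",553,357),("top","--",540,468),("top","-+",218,425),("scene","-+",48,343),("scene","--",290,487),("scene","+-",408,445)]
p,r=fit(rr,obs,[.5,.03,-.2]); print(p); print(r)
E
```

```text
[ 0.6068  0.0731 -0.1834 -0.0384 -0.0009]
('top', 'P++') [-3.9145 -0.7187]
('top', 'P-+') [-0.59    0.8735]
('top', 'P+-') [1.6779 0.5365]
('top', 'P--') [0.7892 0.8433]
('top', 'ts') [-1.0343  0.3046]
('top', 'a+') [-0.1627  0.7178]
('top', 'a-') [-1.5799 -2.7007]
('top', 'b+') [0.3006 0.3012]
('top', 'b-') [-0.1567 -1.3092]
('top', 'post') [1.9681 3.7429]
('scene', 'P-+') [-1.0481 -2.1136]
('scene', 'P--') [ 0.019  -0.4621]
('scene', 'P+-') [0.8349 0.1852]
('scene', 'ts') [-0.2962 -0.9306]
('scene', 'a-') [0.4221 0.0555]
('scene', 'a+') [ 1.8579 -1.3019]
('scene', 'b-') [0.342  0.5213]
('scene', 'b+') [ 1.1971 -0.8618]
('scene', 'ab-') [1.4288 1.5656]
('scene', 'ab+') [-0.9533  1.8841]
('scene', 'post') [-0.8729  0.0181]
('scene', 'postb') [-0.2208 -8.477 ]
[ 0.4589  0.0363 -0.1403  0.0353]
[[-0.205  -0.0167]
 [ 0.0327  0.1864]
 [ 0.0757  0.1912]
 [ 0.1084 -0.1671]]
[ 0.4569  0.0342 -0.1305]
[[-0.5283 -0.3583]
 [ 0.5062  0.6476]
 [-0.2305  0.9222]
 [-0.2004 -0.3032]
 [-1.4622 -0.6467]
 [ 0.7198  0.4152]
 [ 0.9802 -0.4109]]
```

```bash
python3 - <<'E'
from fit import *
np.set_printoptions(precision=4,suppress=True)
G={"ts":(0,.138,.066),"a-":(-.0195,.062,.077),"a+":(.0195,.062,.077),"b-":(-.0195,-.062,.077),"b+":(.0195,-.062,.077),
"ab-":(-.022,.057,.012),"ab+":(.022,.057,.012)}
def g(p,k):
    if k[0]=="P":
        return W(p,(.042*(1 if k[1]=="+" else -1), p[3]+.2*(1 if k[2]=="+" else -1),.012))
    if k=="post": return W(p,(0,-.122-p[4],.105))
    return W(p,G[k])
obs=[("top","P-+",62,155),("top","P+-",712,157),("top","P--",690,288),
("top","ts",105,86),("top","a+",230,75),("top","b+",432,120),("top","post",526,172),
("scene","P-+",140,197),("scene","P--",619,460),("scene","P+-",750,406),("scene","ts",221,95),("scene","a-",268,118),("scene","a+",320,110),("scene","b-",415,188),("scene","b+",472,178),("scene","post",532,165)]
p,r=fit(g,obs,[.65,.05,-.2,-.03,.01]); print(p)
for o,e in zip(obs,r): print(o[:2],e)
print(g(p,"post"),W(p,(0,.062,.052)),W(p,(0,-.062,.052)))
for n in("top","scene"):
  for k in ("a+","a-","b+","b-","P++","P--","P-+","post"): 
    q=proj(n,g(p,k)); print(n,k,((q+.5-O[n])*5.6-.5).round())
  q=proj(n,W(p,(0,-.122-p[4],.04))); print(n,"postz40",((q+.5-O[n])*5.6-.5).round())
E
```

```text
[ 0.6073  0.0738 -0.1856 -0.038   0.0013]
('top', 'P-+') [-0.8859  0.5925]
('top', 'P+-') [1.3794 0.513 ]
('top', 'P--') [0.4372 0.8087]
('top', 'ts') [-1.2097  0.0582]
('top', 'a+') [-0.3381  0.521 ]
('top', 'b+') [0.1071 0.1835]
('top', 'post') [ 0.4461 -0.6662]
('scene', 'P-+') [-1.0575 -2.2863]
('scene', 'P--') [-0.3448 -0.6295]
('scene', 'P+-') [0.5185 0.0552]
('scene', 'ts') [-0.2486 -1.0454]
('scene', 'a-') [ 0.4114 -0.0603]
('scene', 'a+') [ 1.858  -1.4064]
('scene', 'b-') [0.2357 0.4117]
('scene', 'b+') [ 1.1061 -0.9588]
('scene', 'post') [-0.4855  0.1714]
[ 0.5846 -0.0474  0.105 ] [0.6188 0.1347 0.052 ] [0.5959 0.0128 0.052 ]
top a+ [228.  78.]
top a- [214. 142.]
top b+ [433. 121.]
top b- [419. 185.]
top P++ [87. 26.]
top P-- [692. 293.]
top P-+ [ 57. 158.]
top post [528. 168.]
top postz40 [525. 182.]
scene a+ [330. 102.]
scene a- [270. 118.]
scene b+ [478. 173.]
scene b- [416. 190.]
scene P++ [258. 151.]
scene P-- [617. 456.]
scene P-+ [134. 184.]
scene post [529. 166.]
scene postz40 [526. 291.]
```

The gauge pose is about (0.607, 0.074, yaw −0.186) and the jaw value about 1 mm. The post sits at (0.585, −0.047). The shaft is at (0.458, 0.036), yaw about −0.135, axis z about 34 mm. I'll move above the post with the fingers closing along the gauge's y.

Emit:
move_arm([
  [306, -607, -40, 0.276],
  [306, -607, -40, 0.276],
  [306, -607, -40, 0.276],
  [306, -607, -40, 0.276],
  [306, -607, -40, 0.276],
  [306, -607, -40, 0.276],
  [306, -607, -40, 0.276],
  [306, -607, -40, 0.276],
  [306, -607, -40, 0.276],
  [306, -607, -40, 0.276],
  [306, -607, -40, 0.276],
  [306, -607, -40, 0.276],
], gripper=0.6, newtons=40)

```text
clock: 1.6
position: [0.585, -0.0521, 0.2045]
tool_rot: [-3.14, -0.0, 2.95]
force: [-0.0, 1.0, -0.8]
grip_width: 0.0512
finger_force: 0.0
```

Emit:
move_arm([
  [0, 0, -40, 0],
  [0, 0, -72, 0],
  [0, 0, -72, 0],
  [0, 0, -72, 0],
])

```text
clock: 2.1
position: [0.5849, -0.0471, 0.1344]
tool_rot: [3.141, 0.001, 2.956]
force: [-0.6, -0.2, 1.0]
grip_width: 0.0513
finger_force: 0.0
```

```bash
python3 - <<'E'
from workcell import monitor, grab_frame
import cv2,numpy as np
print(monitor.observe()["position"])
a=grab_frame("top")[120:200,270:380]; b=grab_frame("scene")[110:230,290:400]
u=lambda i,k:cv2.resize(i,None,fx=k,fy=k,interpolation=cv2.INTER_CUBIC)
o=np.zeros((480,800,3),np.uint8); A=u(a,3.6);B=u(b,3.6); o[:A.shape[0],:A.shape[1]]=A; o[:B.shape[0],400:400+B.shape[1]]=B
cv2.imwrite("pics/p1.png",o)
E
```

```text
[ 0.58492436 -0.04714101  0.13442916]
```

View pics/p1.png

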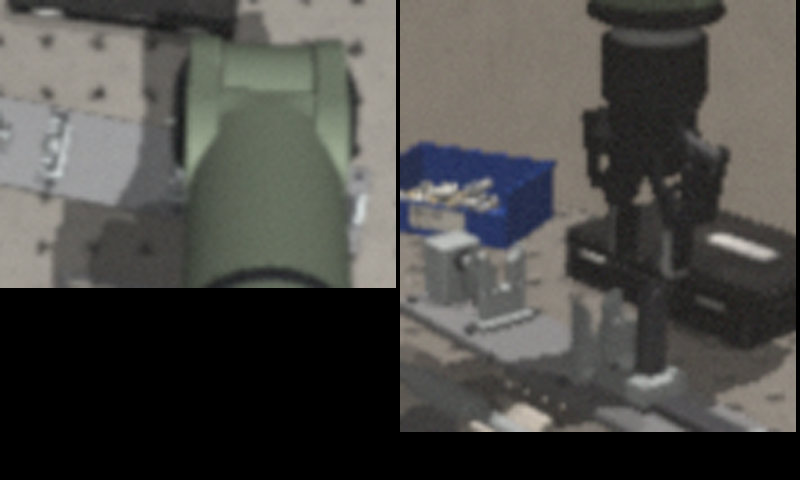

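The scene view shows the fingers (crop x≈625 and 680) straddling the post (≈650). I'll descend and pinch.

Emit:
move_arm([
  [0, 0, -25, 0],
  [0, 0, -42, 0],
  [0, 0, -42, 0],
  [0, 0, -42, 0],
])

```text
clock: 2.7
position: [0.5848, -0.0475, 0.092]
tool_rot: [3.142, 0.001, 2.956]
force: [-0.3, -0.6, 0.1]
grip_width: 0.0512
finger_force: 0.0
```

Emit:
move_arm([
  [0, 0, 0, 0],
  [0, 0, 0, 0],
  [0, 0, 0, 0],
  [0, 0, 0, 0],
  [0, 0, 0, 0],
  [0, 0, 0, 0],
], gripper=0, newtons=40)

```text
clock: 3.45
position: [0.5847, -0.0476, 0.0919]
tool_rot: [-3.142, 0.001, 2.956]
force: [-2.0, -1.2, 6.8]
grip_width: 0.0173
finger_force: 40.2
```

Post gripped. I'll push forward a little to feel the zero stop and use it as a reference.

Emit:
move_arm([
  [0.4, 2, 0, 0],
  [0.4, 2, 0, 0],
  [0.4, 2, 0, 0],
])

```text
clock: 3.82
position: [0.5849, -0.0467, 0.0919]
tool_rot: [-3.14, 0.001, 2.955]
force: [-2.7, -6.4, 8.2]
grip_width: 0.017
finger_force: 40.4
```

Emit:
move_arm([
  [0.4, 2, 0, 0],
  [0.4, 2, 0, 0],
  [0.4, 2, 0, 0],
])

```text
clock: 4.2
position: [0.5852, -0.0449, 0.0919]
tool_rot: [-3.14, 0.001, 2.955]
force: [-2.6, -6.6, 8.9]
grip_width: 0.0174
finger_force: 40.5
```

Emit:
move_arm([
  [0.4, 2, 0, 0],
  [0.4, 2, 0, 0],
  [0.4, 2, 0, 0],
])

```text
clock: 4.58
position: [0.5854, -0.0438, 0.0919]
tool_rot: [-3.139, 0.0, 2.954]
force: [-4.0, -11.3, 9.0]
grip_width: 0.0174
finger_force: 40.8
```

Emit:
move_arm([
  [0.4, 2, 0, 0],
  [0.4, 2, 0, 0],
  [0.4, 2, 0, 0],
])

```text
clock: 4.95
position: [0.5854, -0.0437, 0.0919]
tool_rot: [-3.137, 0.0, 2.953]
force: [-7.6, -21.4, 10.4]
grip_width: 0.0175
finger_force: 41.3
```

Emit:
move_arm([
  [0.4, 2, 0, 0],
  [0.4, 2, 0, 0],
  [0.4, 2, 0, 0],
])

```text
clock: 5.32
position: [0.5855, -0.0435, 0.0919]
tool_rot: [-3.135, -0.0, 2.951]
force: [-8.5, -31.0, 13.1]
grip_width: 0.0176
finger_force: 42.1
```

The stop is at TCP (0.5854, −0.0437), which is jaw 0. Now I'll slide the jaw back about 52 mm and hold.

Emit:
move_arm([
  [-2.2, -12, 0, 0],
  [-4.6, -24, 0, 0],
  [-6.8, -36, 0, 0],
  [-9, -48, 0, 0],
  [-11, -58, 0, 0],
  [-11, -58, 0, 0],
  [-11, -58, 0, 0],
  [-11, -58, 0, 0],
])

```text
clock: 6.32
position: [0.5761, -0.0958, 0.0919]
tool_rot: [-3.141, 0.002, 2.956]
force: [1.6, -2.2, 6.9]
grip_width: 0.0176
finger_force: 41.1
```

Emit:
move_arm([
  [0, 0, 0, 0],
  [0, 0, 0, 0],
  [0, 0, 0, 0],
  [0, 0, 0, 0],
], gripper=0.6)

```text
clock: 6.82
position: [0.5754, -0.0955, 0.0912]
tool_rot: [-3.142, -0.0, 2.956]
force: [0.4, 0.6, -0.7]
grip_width: 0.0511
finger_force: 0.0
```

Emit:
move_arm([
  [0, 0, 30, 0],
  [0, 0, 80, 0],
  [0, 0, 110, 0],
  [0, 0, 110, 0],
])

```text
clock: 7.32
position: [0.5765, -0.0956, 0.2035]
tool_rot: [3.141, 0.004, 2.956]
force: [-0.1, -0.2, -0.2]
grip_width: 0.0513
finger_force: 0.0
```

Emit:
move_arm([
  [-118, 132, 0, -1.522],
  [-118, 132, 0, -1.522],
  [-118, 132, 0, -1.522],
  [-118, 132, 0, -1.522],
  [-118, 132, 0, -1.522],
  [-118, 132, 0, -1.522],
  [-118, 132, 0, -1.522],
  [-118, 132, 0, -1.522],
  [-118, 132, 0, -1.522],
  [-118, 132, 0, -1.522],
  [-118, 132, -40, -1.522],
  [-118, 132, -40, -1.522],
])

```text
clock: 8.82
position: [0.4562, 0.0361, 0.1598]
tool_rot: [-3.138, 0.002, 1.436]
force: [0.2, 0.8, 0.3]
grip_width: 0.0513
finger_force: 0.0
```

Emit:
move_arm([
  [0, 0, -40, 0],
  [0, 0, -70, 0],
  [0, 0, -90, 0],
  [0, 0, -90, 0],
  [0, 0, -90, 0],
])

```text
clock: 9.45
position: [0.4581, 0.0365, 0.0725]
tool_rot: [3.141, -0.001, 1.434]
force: [-0.5, 0.1, 0.4]
grip_width: 0.051
finger_force: 0.0
```

```bash
python3 - <<'E'
from workcell import monitor, grab_frame
import cv2,numpy as np
s=monitor.observe();print(s["position"],s["tool_rot"])
b=grab_frame("scene")[140:260,250:410]
cv2.imwrite("pics/p2.png",cv2.resize(b,None,fx=5,fy=5,interpolation=cv2.INTER_CUBIC))
E
```

```text
[0.45809319 0.03652054 0.0725192 ] [ 3.14056496e+00 -5.30770262e-04  1.43424293e+00]
```

View pics/p2.png

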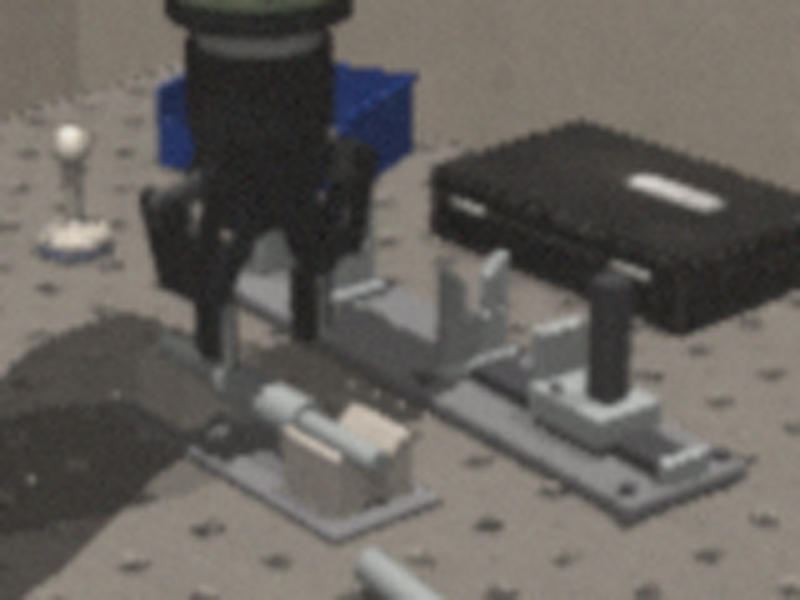

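The jaw is well back (post at crop (610,340)) and the fingers straddle the barrel near (215,350) and (305,330). I'll descend and grip.

Emit:
move_arm([
  [0, 0, -20, 0],
  [0, 0, -36, 0],
  [0, 0, -42, 0],
  [0, 0, -42, 0],
  [0, 0, -42, 0],
])

```text
clock: 10.12
position: [0.4577, 0.0365, 0.0297]
tool_rot: [3.141, -0.0, 1.434]
force: [-0.6, 0.8, -0.2]
grip_width: 0.051
finger_force: 0.0
```

Emit:
move_arm([
  [0, 0, 0, 0],
  [0, 0, 0, 0],
  [0, 0, 0, 0],
  [0, 0, 0, 0],
  [0, 0, 0, 0],
  [0, 0, 0, 0],
], gripper=0, newtons=50)

```text
clock: 10.88
position: [0.4593, 0.0365, 0.03]
tool_rot: [3.138, -0.001, 1.433]
force: [6.1, -0.9, 3.4]
grip_width: 0.0223
finger_force: 48.9
```

Emit:
move_arm([
  [0, 0, 10, 0],
  [0, 0, 30, 0],
  [0, 0, 60, 0],
  [0, 0, 90, 0],
  [0, 0, 110, 0],
  [0, 0, 110, 0],
  [0, 0, 110, 0],
])

```text
clock: 11.75
position: [0.457, 0.0366, 0.1388]
tool_rot: [-3.141, 0.0, 1.434]
force: [0.3, 0.2, -4.2]
grip_width: 0.0227
finger_force: 49.6
```

```bash
python3 - <<'E'
from workcell import monitor
s=monitor.observe();print(s["position"],s["tool_rot"],s["force"],s["moment"],s["grip_width"])
E
```

```text
[0.45699181 0.03661694 0.13876661] [-3.14071843e+00  1.39852632e-04  1.43401226e+00] [ 0.29463366  0.15864405 -4.15689869] [-0.01815916  0.04128152  0.0268252 ] 0.022726841119513726
```

Emit:
move_arm([
  [30, 7, 0, -0.01],
  [60, 15, 0, -0.02],
  [90, 22, 0, -0.03],
  [120, 29, 0, -0.04],
  [140, 34, 0, -0.05],
  [149.5, 36.5, 0, -0.05],
  [149.5, 36.5, 0, -0.05],
  [149.5, 36.5, 0, -0.05],
])

```text
clock: 12.75
position: [0.6061, 0.0727, 0.139]
tool_rot: [-3.141, 0.0, 1.384]
force: [-0.6, -0.8, -4.2]
grip_width: 0.0222
finger_force: 49.7
```

```bash
python3 - <<'E'
from workcell import monitor, grab_frame
import cv2,numpy as np
s=monitor.observe();print(s["position"],s["tool_rot"])
b=grab_frame("scene")[130:250,280:420]
cv2.imwrite("pics/p3.png",cv2.resize(b,None,fx=5,fy=5,interpolation=cv2.INTER_CUBIC))
E
```

```text
[0.60613376 0.07265623 0.1390118 ] [-3.14062622e+00  3.24863342e-04  1.38354526e+00]
```

View pics/p3.png

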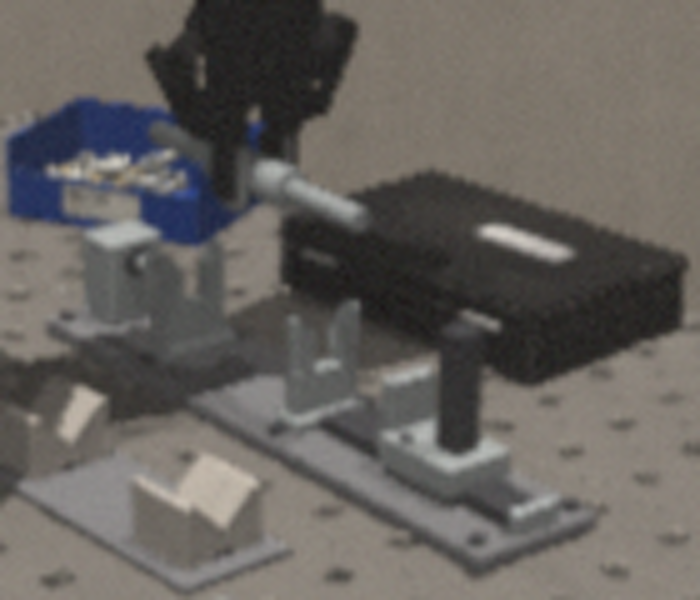

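```bash
python3 - <<'E'
from fit import *
np.set_printoptions(precision=4,suppress=True)
def ray(u,v,z):
    m=M["scene"]; f=200/np.tan(np.radians(m["vfov"]/2)); q=np.array([280+(u+.5)/5-.5,130+(v+.5)/5-.5])
    C=-m["R"].T@m["t"]; d=m["R"].T@np.array([(q[0]-m["cx"])/f,(q[1]-m["cy"])/f,1]); return C+d*(z-C[2])/d[2]
p=(.608,.076,-.186)
def loc(X): 
    c,s=np.cos(p[2]),np.sin(p[2]); d=X[:2]-np.array(p[:2]); return np.array([c*d[0]+s*d[1],-s*d[0]+c*d[1]])*1e3
for n,u,v,z in [("b near",294,313,.077),("b far",350,304,.077),("b slot bottom",327,372,.045),("a far",210,243,.077),("a near",160,253,.077),("shaft b end",360,216,.142),("shaft a end",157,131,.142),("post",461,331,.105),("tail c",122,235,.066)]:
    X=ray(u,v,z); print(n,X,loc(X))
print(loc(np.array([.6065,.0728])))
E
```

```text
b near [0.5832 0.0241 0.077 ] [-14.7585 -55.6007]
b far [0.6144 0.0101 0.077 ] [ 18.5166 -63.5963]
b slot bottom [0.5899 0.0051 0.045 ] [ -4.705 -73.042]
a far [0.6316 0.1333 0.077 ] [12.6287 60.6333]
a near [0.5995 0.1433 0.077 ] [-20.8221  64.5493]
shaft b end [ 0.59   -0.0159  0.142 ] [ -0.7094 -93.6422]
shaft a end [0.6207 0.1656 0.142 ] [-4.1209 90.3633]
post [ 0.5716 -0.1     0.105 ] [  -3.191  -179.6931]
tail c [0.6264 0.2021 0.066 ] [ -5.2075 127.3718]
[-0.8824 -3.4222]
```

Emit:
move_arm([
  [1, 0, -20, 0],
  [1, 0, -40, 0],
  [1, 0, -55, 0],
  [1, 0, -64, 0],
  [1, 0, -64, 0],
])

```text
clock: 13.42
position: [0.6077, 0.0728, 0.0746]
tool_rot: [-3.141, 0.001, 1.384]
force: [0.3, 0.0, -2.9]
grip_width: 0.0226
finger_force: 49.7
```

Emit:
move_arm([
  [0, 0, -4, 0],
  [0, 0, -8, 0],
  [0, 0, -12, 0],
  [0, 0, -16, 0],
  [0, 0, -16, 0],
])

```text
clock: 14.05
position: [0.6089, 0.0729, 0.0593]
tool_rot: [3.14, -0.0, 1.384]
force: [4.9, -1.1, -1.2]
grip_width: 0.0227
finger_force: 50.1
```

Emit:
move_arm([
  [1.5, 0.3, 0, 0],
  [1.5, 0.3, 0, 0],
  [1.5, 0.3, -3, 0],
  [1.5, 0.3, -6, 0],
  [1.5, 0.3, -8, 0],
  [1.5, 0.3, -8, 0],
])

```text
clock: 14.8
position: [0.6095, 0.0733, 0.0511]
tool_rot: [-3.141, 0.0, 1.384]
force: [2.3, -0.9, -2.3]
grip_width: 0.0224
finger_force: 49.8
```

Emit:
move_arm([
  [0.7, 0, -1, 0],
  [0.7, 0, -2, 0],
  [0.7, 0, -2, 0],
])

```text
clock: 15.18
position: [0.61, 0.0733, 0.0492]
tool_rot: [-3.141, 0.0, 1.384]
force: [-0.8, 0.2, -2.3]
grip_width: 0.0221
finger_force: 49.9
```

Emit:
move_arm([
  [0, 0, -1, 0],
  [0, 0, -1, 0],
  [0, 0, -1, 0],
])

```text
clock: 15.55
position: [0.6101, 0.0734, 0.049]
tool_rot: [-3.141, -0.0, 1.384]
force: [-6.2, 0.8, 12.0]
grip_width: 0.0226
finger_force: 51.4
```

It has bottomed: Fz rises at TCP z 49 mm, which puts the axis at 52 mm. I'll relieve the force, release and go up.

Emit:
move_arm([
  [-0.3, 0, 1, 0],
  [-0.3, 0, 1, 0],
])

```text
clock: 15.8
position: [0.6099, 0.0734, 0.0492]
tool_rot: [3.142, -0.0, 1.384]
force: [-0.5, -0.7, -2.5]
grip_width: 0.0224
finger_force: 49.9
```

Emit:
move_arm([
  [0, 0, 0, 0],
  [0, 0, 0, 0],
  [0, 0, 0, 0],
  [0, 0, 0, 0],
  [0, 0, 0, 0],
], gripper=0.6)

```text
clock: 16.42
position: [0.6099, 0.0733, 0.0493]
tool_rot: [-3.142, 0.0, 1.384]
force: [-0.1, -0.2, -0.5]
grip_width: 0.0512
finger_force: 0.0
```

Emit:
move_arm([
  [0, 0, 10, 0],
  [0, 0, 40, 0],
  [0, 0, 90, 0],
  [0, 0, 130, 0],
  [0, 0, 150, 0],
  [0, 0, 150, 0],
])

```text
clock: 17.18
position: [0.6106, 0.0734, 0.2014]
tool_rot: [3.139, -0.001, 1.384]
force: [0.7, 0.3, -0.3]
grip_width: 0.051
finger_force: 0.0
```

```bash
python3 - <<'E'
from workcell import monitor, grab_frame
import cv2,numpy as np
s=monitor.observe();print(s["position"],s["tool_rot"])
b=grab_frame("scene")[140:250,280:420]
cv2.imwrite("pics/p4.png",cv2.resize(b,None,fx=5.4,fy=5.4,interpolation=cv2.INTER_CUBIC))
E
```

```text
[0.61056901 0.07338351 0.2013704 ] [ 3.13884343e+00 -1.39889117e-03  1.38370442e+00]
```

View pics/p4.png

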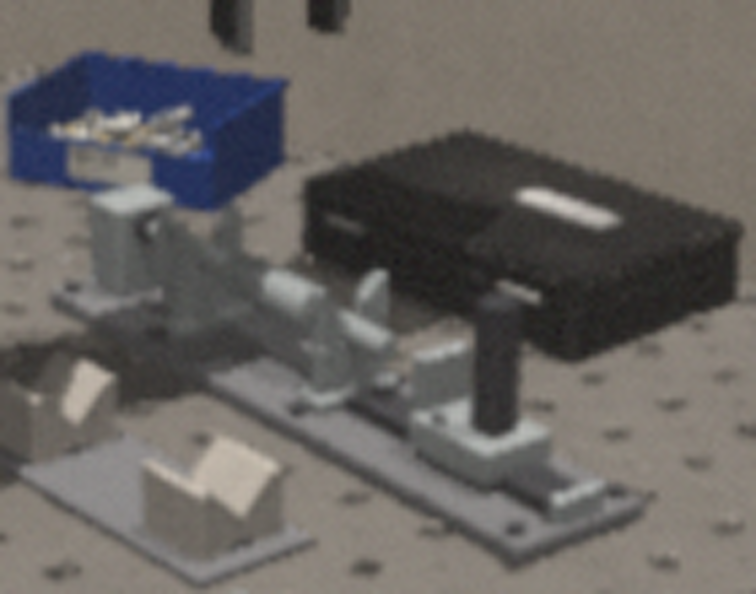

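The shaft lies in both slots, with its b end at crop (390,345). Next I'll go back to the post.

Emit:
move_arm([
  [-33, -169, 0, 1.572],
  [-33, -169, 0, 1.572],
  [-33, -169, 0, 1.572],
  [-33, -169, 0, 1.572],
  [-33, -169, 0, 1.572],
  [-33, -169, 0, 1.572],
  [-33, -169, 0, 1.572],
  [-33, -169, 0, 1.572],
  [-33, -169, 0, 1.572],
  [-33, -169, 0, 1.572],
  [-33, -169, 0, 1.572],
])

```text
clock: 18.6
position: [0.5767, -0.0957, 0.1988]
tool_rot: [-3.142, -0.001, 2.954]
force: [-0.1, 0.1, -0.4]
grip_width: 0.0512
finger_force: 0.0
```

Emit:
move_arm([
  [0, 0, -40, 0],
  [0, 0, -80, 0],
  [0, 0, -100, 0],
  [0, 0, -109, 0],
  [0, 0, -109, 0],
  [0, 0, -109, 0],
])

```text
clock: 19.35
position: [0.5774, -0.0957, 0.0912]
tool_rot: [3.142, 0.001, 2.955]
force: [-0.8, -0.4, 0.5]
grip_width: 0.0511
finger_force: 0.0
```

Emit:
move_arm([
  [0, 0, 0, 0],
  [0, 0, 0, 0],
  [0, 0, 0, 0],
  [0, 0, 0, 0],
  [0, 0, 0, 0],
  [0, 0, 0, 0],
], gripper=0, newtons=40)

```text
clock: 20.1
position: [0.5771, -0.0958, 0.0909]
tool_rot: [-3.142, 0.001, 2.956]
force: [-2.2, -0.8, 7.2]
grip_width: 0.0176
finger_force: 40.3
```

Emit:
move_arm([
  [1.1, 6, 0, 0],
  [2.2, 12, 0, 0],
  [3.4, 18, 0, 0],
  [4.3, 23, 0, 0],
  [5.1, 27, 0, 0],
  [5.8, 31, 0, 0],
  [6.6, 35, 0, 0],
  [7.3, 39, 0, 0],
  [8.1, 43, 0, 0],
  [8.6, 46, 0, 0],
  [8.6, 46, 0, 0],
  [8.6, 46, 0, 0],
])

```text
clock: 21.6
position: [0.585, -0.0516, 0.0909]
tool_rot: [-3.139, -0.0, 2.954]
force: [-6.5, -8.8, 10.6]
grip_width: 0.0174
finger_force: 40.9
```

Emit:
move_arm([
  [0.4, 2, 0, 0],
  [0.8, 4, 0, 0],
  [0.8, 4, 0, 0],
  [0.8, 4, 0, 0],
])

```text
clock: 22.1
position: [0.5856, -0.0484, 0.0909]
tool_rot: [-3.139, -0.0, 2.954]
force: [-7.9, -13.5, 11.7]
grip_width: 0.0173
finger_force: 41.1
```

Measured force of 13.5 N matches 9 N friction plus about 4.2 N of spring, so the plunger is about 5 mm in. One small nudge, then release.

Emit:
move_arm([
  [0.1, 0.8, 0, 0],
  [0.1, 0.8, 0, 0],
  [0.1, 0.8, 0, 0],
])

```text
clock: 22.48
position: [0.5856, -0.048, 0.0909]
tool_rot: [-3.138, -0.0, 2.954]
force: [-8.6, -15.7, 11.4]
grip_width: 0.0174
finger_force: 41.2
```

Emit:
move_arm([
  [0, -0.5, 0, 0],
  [0, -0.8, 0, 0],
  [0, -0.8, 0, 0],
  [0, -0.8, 0, 0],
])

```text
clock: 22.98
position: [0.5857, -0.048, 0.0909]
tool_rot: [-3.139, -0.001, 2.954]
force: [-7.8, -11.9, 12.4]
grip_width: 0.0177
finger_force: 41.2
```

Emit:
move_arm([
  [0, 0, 0, 0],
  [0, 0, 0, 0],
  [0, 0, 0, 0],
  [0, 0, 0, 0],
], gripper=0.55)

```text
clock: 23.48
position: [0.5864, -0.0455, 0.0903]
tool_rot: [3.142, -0.0, 2.956]
force: [0.2, 0.0, -0.4]
grip_width: 0.047
finger_force: 0.0
```

Emit:
move_arm([
  [0, 0, 20, 0],
  [0, 0, 60, 0],
  [0, 0, 110, 0],
  [-30, -30, 150, 0],
  [-60, -80, 150, 0],
  [-60, -80, 150, 0],
  [-60, -80, 150, 0],
])

```text
clock: 24.35
position: [0.5265, -0.1254, 0.2404]
tool_rot: [3.141, 0.0, 2.956]
force: [-0.2, 0.7, -0.0]
grip_width: 0.0473
finger_force: 0.0
```

```bash
python3 - <<'E'
from workcell import monitor, grab_frame
import cv2,numpy as np
s=monitor.observe();print(s["clock"],s["position"])
a=grab_frame("scene")[160:250,280:400]; b=grab_frame("top")[130:210,245:385]
k=4.9;u=lambda i:cv2.resize(i,None,fx=k,fy=k,interpolation=cv2.INTER_CUBIC)
A=u(a);cv2.imwrite("pics/p5.png",A)
E
```

```text
24.35 [ 0.52654628 -0.12544231  0.24038304]
```

View pics/p5.png

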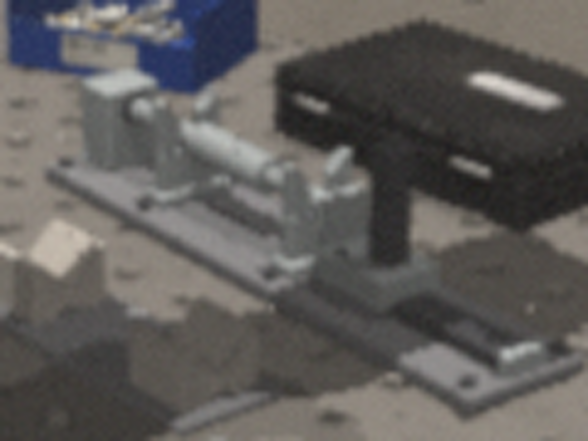

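The shaft is seated, the jaw face is on its end and the gripper is clear. The first pinch put the initial jaw value at about 4 mm, the same as now. Comparing the post's image position with the first picture checks that releasing didn't shift it.

```bash
python3 - <<'E'
from workcell import grab_frame
from fit import *
import cv2
g=lambda i:cv2.Sobel(cv2.resize(cv2.cvtColor(i,6)[188:218,340:380],None,fx=10,fy=10,interpolation=cv2.INTER_CUBIC).astype(np.float32),cv2.CV_32F,1,0,ksize=7)
a=g(cv2.imread("pics/scene0.png")); b=g(grab_frame("scene"))
t=a[60:260,100:280]; r=cv2.matchTemplate(b,t,cv2.TM_CCOEFF_NORMED); _,s,_,l=cv2.minMaxLoc(r)
print("shift px",(l[0]-100)/10,(l[1]-60)/10,s)
X=np.array([.585,-.047,.09]); d=np.array([.1845,.983,0])*.001
print("px per mm of jaw",proj("scene",X+d)-proj("scene",X))
E
```

```text
shift px 0.0 -0.4 0.8658958673477173
px per mm of jaw [-0.2422875  -0.11539332]
```

The post is back at its starting image column to within about 1 mm, so the jaw value is about 4 mm and the plunger about half-way in. Handing in.

```bash
python3 -c "
from workcell import bot
print(bot.job_done())"
```

```text
the job is handed in; nothing more can be done
None
```

Handed in, with no verdict returned: the shaft sits let go in both slots and the jaw is shut on its end at about 4–5 mm, so the plunger should be 5–6 mm in, judged from arm position and push force; the bystanders were not approached.

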